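Hook on the topping tray's front bar and swing it shut into its clip

ROBOT

A 6-joint arm with a two-finger parallel gripper is mounted at the origin on a cart in front of the work surface, level with it; the furniture and walls round the work are solid. World frame = base frame: x ahead of the robot, y to its left, z up, the work surface at z = 0. Lengths are in m, angles in rad, forces in N, time in s.
With the tool pointing down it reaches from about 0.25 to 0.775 m from the base axis. Payload 8.9 kg.
Tool frame: the origin (TCP) lies midway between the tips of the shut fingers; the grasp point (between the pads) lies 19 mm behind it (robot.tcp_to_grasp is the z of the grasp point in the tool frame, in m); z points along the fingers, y is the line along which they close (so a half turn about z gives the same grasp; the last joint's range is limited). The gripper opens to 85 mm and grips with 20 to 120 N. Pads are 22 mm wide; open, the fingers measure 114 mm over their backs; the gripper's body (76 mm by 85 mm) begins 54 mm behind the grasp point. The pads swing forward as they close: fully open they stand 13 mm farther back than shut.
Start: joints at [-1.306, 0.291, -0.153, 1.127, 0, 1.431], TCP at [0.206, -0.483, 0.231] pointing down, gripper open.
Joint ranges: [-2.52, 2.52], [-0.91, 1.74], [-1.3, 1.37], [-1.96, 2.02], [-1.52, 1.47], [-3.14, 3.14]. Speed limits (rad/s): [2.22, 2.22, 2.79, 3.14, 3.14, 3.14].

INTERFACE

Orientations are given as a 3x3 rotation matrix whose columns are the frame's x, y, z axes.
In Python, from rig import telemetry, imaging, job, robot gives the robot as it stands.
- The arm moves only by the tool send_rows, never from a script. Its arguments are lists of equal length, an entry for each row: "offset": the shift along the tool's x, y, z in m, a list of three; "yaw": the turn about the tool's z in rad; "grip": the closure, from 0 (fully open) to 1 (shut). In form: {"offset": [[tx, ty, tz], ...], "yaw": [yaw, ...], "grip": [grip, ...]}. A call has 1 to 10 rows; each row is the pose to reach, as a shift and turn from the pose commanded when the call began, along the tool's axes at that moment; what a row does not reach only later rows make up. A row lasts 1/8 s, in which the tool goes at most 62.5 mm and 10.7 degrees, less where a joint would pass 70% of its speed; a pose out of reach is approached as far as the arm can. A call with a gripper value outside its range is refused whole. The fingers move at their own pace and stop on an object; the grip force is fixed at half the most. Time passes only in rows, so rows that repeat a pose let the fingers close. It gives the time, the measured TCP pose, the force, the opening and the grip force at its end, in the units of the state.
- telemetry.get_obs(): the state, without advancing time (a new reading comes with each control period).
- imaging.read_camera(name): name is "scene" or "top" or "wrist"; returns the picture (400x640x3 uint8, blue, green, red); there is no depth.
- imaging.calibration(name): a dict with "vertical_fov" (degrees; the focal length in pixels is half the picture's height over the tangent of half this angle, whatever the lens; pixels are square), "cx", "cy" (the principal point, pixels), "extrinsics" (4x4, takes a point from camera to world coordinates). Camera axes: x right, y down, z forward; pixel columns grow to the right and rows downward; lengths in m; the calibration is good to about 2 mm. A picture is of the moment at which its call begins: read the wrist's pose just before it. calibration takes no time and is no camera call; for the wrist camera it gives the pose at the moment of the call.
- job.job_done(): hands the job in; it is judged then, once.
The state is a dict: "time_s": time; "joints": joint angles; "joint_vel": joint speeds; "tau": joint torques, N m; "eef_pos": TCP position; "ee_rot": TCP orientation; "ft_force": force on the tool from outside, world axes, zero at the start; "moment": the same for the moment, N m; "opening": finger opening in m; "finger_force": force on a finger pad.
Only numpy, scipy, OpenCV 4.12 (cv2) and the standard library are available. Lean on these libraries where they do the work, as an engineer would, in place of code of your own. Each camera call takes 0.05 s, during which the arm holds its last target. There are 200 camera calls.

TASK

Close the topping tray with its loose white front bar, so that the steel cups cannot slide out: with the bar swung well out towards you, push its forked end fully home on the upright post at the tray's left front corner, then swing the bar round that post like a gate until the steel stud at its other end snaps fully home in the spring clip at the right front corner. Do not ram it, keep the cups standing in their places in the tray, leave the other things alone, and let go of the bar.

Things in the scene. Friction and masses are not known exactly. Their poses are not given: they have to be found in the camera images.
- tray: stainless topping tray screwed to the worktop, 250 x 94 mm inside, floor 3 mm, walls 37 mm high, open at its front (-x side). Origin: on the worktop under the floor's middle; x to its back wall, y left to the post, z up. The closed bar stands on the line x = -55 mm; floor and end walls begin 15 mm, cups about 15 mm behind it: fingers do not fit there, so press the bar shut from its front
- tray_post (a point): axis of the upright steel post, 10 mm in diameter, at the tray's left front corner (tray x -55, y +150 mm), 12 mm above the worktop. The post is straight up to 45 mm, then bends back (tray +x, top at 58 mm) to a second leg 50 mm behind it. The nearest wall stands 22 mm to the right and 15 mm back. Axes as the tray's
- tray_clip (a point): where the stud's axis stands when home in the spring clip at the tray's right front corner, 300 mm from the post axis, 13 mm up. Two sprung upright jaws, 5 to 21 mm high, open to tray -x: throat 11 mm wide 5 mm before this point, lips flared to 31 mm 24 mm before it. Snapping in takes about 8 to 13 N at the bar's stud end; the stud then stops on a rigid back plate
- bar: loose white plastic bar, 12 mm thick (y), 24 mm high (z), 327 mm long with its fittings, about 0.2 kg, on the worktop. Origin: middle of its underside; x towards the fork, z up. Take it across its 12 mm: plain from x = -85 to +100 mm. Fork: steel cheeks, 21 mm over both, from +104 to +156 mm, tips flared to 30 mm at +166 mm. White part ends at x = -125 mm; a flat steel strap on top runs on to -160 mm
- bar_fork (a point): point in the bar's fork where the post's axis stands when fully home: bar x = +150 mm, 12 mm above the underside. The slot is 13 mm wide, open at the bar's +x end and through its full height; mouth about 22 mm wide, 16 mm before this point; its bottom then meets the post. Push it on lengthwise along the bar. Axes as the bar's
- bar_stud (a point): point on the axis of the steel stud, 14 mm in diameter, that hangs from the strap at the bar's other end (bar x = -150 mm) from 24 down to 2 mm above the worktop; the point is 13 mm above the bar's underside. The strap (24 to 29 mm high, dark knob on it to 36 mm) passes over the clip's jaws
- steel_cup_a: open steel cup, 68 mm wide, 59 mm high, standing in the tray; origin: centre of its underside
- steel_cup_b: open steel cup, 72 mm wide, 63 mm high, standing in the tray; origin: centre of its underside
- steel_cup_l0: open steel cup, 64 mm wide, 51 mm high, standing in the tray; origin: centre of its underside
- kitchen_timer: white kitchen timer, 62 x 62 x 20 mm, lying to the right, bystander; origin: centre of its underside
- flour_shaker: white flour shaker, 69 mm wide, 102 mm high, bystander at the left; origin: centre of its underside
- flour_scoop: steel flour scoop, 168 mm long, 58 mm wide, 26 mm high, bystander at the right; origin: centre of its underside
There are look-alikes about, which are no part of the job. Leave any red look-alike of the steel_cup_a alone.

How it is judged:
By the outcome, as a careful person would: the job done as asked, in the order asked, and still so for the second after the job is handed in, with the robot touching nothing.
It also fails if it takes over 64 s, if anything falls off the work surface, if the arm or the gripper's body presses on something with over 40 N, if the wrist force passes 120 N, or if a joint passes its speed limit or range.

## Working session

There is one attempt and no reset: what is moved stays moved. The work goes in short steps, Python scripts to look and compute and a tool call to move; the robot and the scene stay as the last step left them, time stands still between calls to the robot, and variables do not carry over. Pictures are saved under pics/ and viewed, at most 10 in all, crops included, and the job is handed in when it is done.

Besides the shell and the picture viewer there is one more tool, called after "Emit:" by a JSON object that holds its "op" and its "data". send_rows: Moves the arm, as the interface text tells. Its arguments: {"type":"object","properties":{"offset":{"type":"array"},"yaw":{"type":"array"},"grip":{"type":"array"}},"required":["offset","yaw","grip"]}

```bash
mkdir -p pics; ls
python3 - <<'E'
from rig import telemetry, imaging, job, robot
import cv2,numpy as np
o=telemetry.get_obs()
print({k:np.round(v,3).tolist() for k,v in o.items()}); print(robot.tcp_to_grasp)
for n in ("scene","top","wrist"):
    cv2.imwrite(f"pics/{n}0.png",imaging.read_camera(n)); c=imaging.calibration(n); print(n,{k:np.round(v,3).tolist() for k,v in c.items()})
E
```

```text
pics
{'time_s': 0.0, 'joints': [-1.306, 0.291, -0.154, 1.127, -0.0, 1.431], 'joint_vel': [-0.003, 0.0, 0.002, -0.0, 0.001, 0.002], 'tau': [-0.001, -53.714, 33.138, 0.016, -0.0, 0.0], 'eef_pos': [0.206, -0.482, 0.231], 'ee_rot': [[0.92, 0.393, -0.0], [0.393, -0.92, 0.001], [0.0, -0.001, -1.0]], 'ft_force': [-0.124, 0.483, 1.474], 'moment': [0.002, -0.01, -0.035], 'finger_force': 0.0, 'opening': 0.085}
-0.0187
scene {'vertical_fov': 49.913, 'cx': 326.748, 'cy': 198.971, 'extrinsics': [[0.62, -0.57, 0.539, -0.299], [-0.784, -0.468, 0.408, -0.721], [0.02, -0.676, -0.737, 1.184], [0.0, 0.0, 0.0, 1.0]]}
top {'vertical_fov': 46.754, 'cx': 318.688, 'cy': 204.639, 'extrinsics': [[-0.075, -0.977, 0.2, 0.27], [-0.997, 0.073, -0.016, -0.07], [0.001, -0.2, -0.98, 1.501], [0.0, 0.0, 0.0, 1.0]]}
wrist {'vertical_fov': 66.763, 'cx': 315.765, 'cy': 198.528, 'extrinsics': [[0.393, -0.871, -0.295, 0.282], [-0.919, -0.373, -0.126, -0.448], [0.0, 0.321, -0.947, 0.374], [0.0, 0.0, 0.0, 1.0]]}
```

View pics/top0.png

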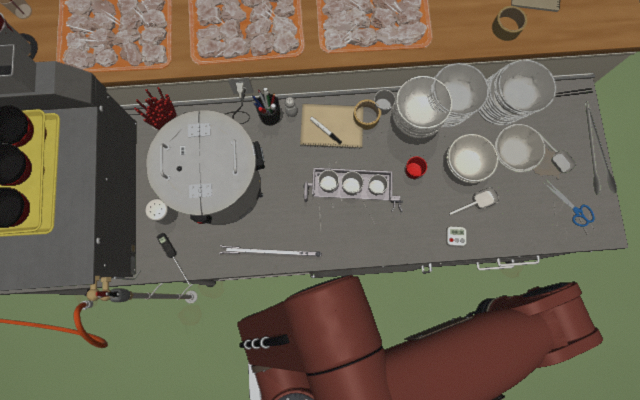

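View pics/scene0.png

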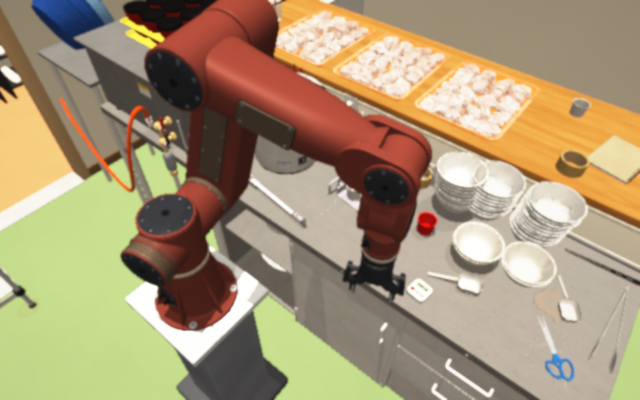

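The top view shows the tray at about (352,185), with the post near (308,190), the clip near (396,203) and the bar at about (270,252). The red cup at (416,168) is the look-alike. I'll enlarge the tray and bar.

Run:
```python
import cv2
a=cv2.imread("pics/top0.png")
cv2.imwrite("pics/crop1.png",cv2.resize(a[155:275,205:415],None,fx=3.8,fy=3.8,interpolation=cv2.INTER_CUBIC))
```

```text
(no output)
```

View pics/crop1.png

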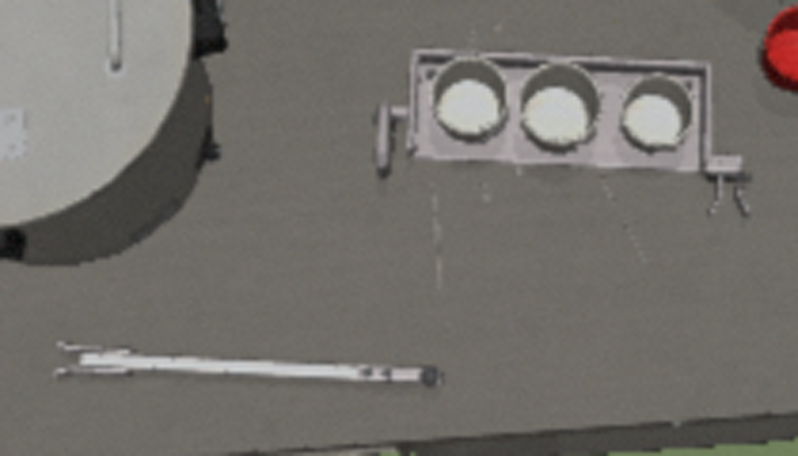

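The crop shows these points (crop pixels):
- **Fork:** at the bar's left end, tips at (57,346) and (57,373).
- **Knob and stud:** right end, (430,376).
- **Post:** about (383,172).
- **Clip jaws:** about (720,185) and (740,185).

Next come coarse positions, then a closer look with the wrist camera.

```bash
cat > h.py <<'E'
from rig import telemetry, imaging, job, robot
import cv2,numpy as np
def cast(c,u,v,z):
    f=200/np.tan(np.radians(c["vertical_fov"]/2)); E=np.array(c["extrinsics"])
    d=E[:3,:3]@np.array([(u-c["cx"])/f,(v-c["cy"])/f,1]); t=E[:3,3]
    return t+d*(z-t[2])/d[2]
def proj(c,P):
    f=200/np.tan(np.radians(c["vertical_fov"]/2)); E=np.array(c["extrinsics"])
    p=E[:3,:3].T@(np.array(P)-E[:3,3]); return np.array([c["cx"]+f*p[0]/p[2],c["cy"]+f*p[1]/p[2]])
def tool(world_xy_delta):  # world shift -> tool axes
    R=np.array(telemetry.get_obs()["ee_rot"]); return R.T@np.array(world_xy_delta)
E
python3 - <<'E'
from h import *
c=imaging.calibration("top")
for n,u,v,z in [("forkL",57,346,.024),("forkR",57,373,.024),("knob",430,376,.036),("postlow",383,172,.01),("posttop",383,108,.058),("jawL",720,180,.021),("jawR",738,180,.021),("trayFL",413,155,.003),("trayFR",703,167,.003)]:
    print(n,np.round(cast(c,205+u/3.8,155+v/3.8,z),3))
o=telemetry.get_obs();E=np.array(imaging.calibration("wrist")["extrinsics"])
R=np.array(o["ee_rot"]);print(R.T@(E[:3,3]-o["eef_pos"]),R.T@E[:3,:3])
E
```

```text
forkL [0.459 0.23  0.024]
forkR [0.436 0.231 0.024]
knob [ 0.41  -0.081  0.036]
postlow [ 0.591 -0.053  0.01 ]
posttop [ 0.636 -0.058  0.058]
jawL [ 0.56  -0.342  0.021]
jawR [ 0.559 -0.357  0.021]
trayFL [ 0.606 -0.08   0.003]
trayFR [ 0.576 -0.332  0.003]
[ 0.08347866 -0.00144596 -0.14317811] [[ 5.31634744e-04 -9.47201320e-01 -3.20639012e-01]
 [ 9.99999300e-01  1.64719209e-04  1.17144860e-03]
 [-1.05678225e-03 -3.20639410e-01  9.47200745e-01]]
```

Emit:
{"op": "send_rows", "data": {"offset": [[0.03,-0.015,0.0],[0.08,-0.04,0.0],[0.13,-0.07,0.0],[0.18,-0.095,0.01],[0.23,-0.12,0.01],[0.28,-0.15,0.02],[0.33,-0.175,0.02],[0.38,-0.2,0.03],[0.413,-0.218,0.03],[0.413,-0.218,0.03]], "yaw": [-0.05,-0.15,-0.28,-0.41,-0.54,-0.67,-0.8,-0.93,-1.04,-1.04], "grip": [0,0,0,0,0,0,0,0,0,0]}}

```text
time_s: 1.4
eef_pos: [0.5014, -0.118, 0.2008]
ee_rot: [[0.122, 0.993, -0.0], [0.993, -0.122, 0.001], [0.0, -0.0, -1.0]]
ft_force: [-0.9, -1.2, 0.4]
opening: 0.0853
finger_force: 0.0
```

Run:
```python
from h import *
import json
c=imaging.calibration("wrist");a=imaging.read_camera("wrist");cv2.imwrite("pics/w1.png",a)
json.dump({k:np.array(v).tolist() for k,v in c.items()},open("w1.json","w"))
o=telemetry.get_obs();print(o["time_s"],o["eef_pos"],o["ee_rot"],o["joints"],o["ft_force"])
```

```text
1.45 [ 0.50053877 -0.11917553  0.20089942] [[ 1.25111886e-01  9.92142274e-01 -8.50877957e-04]
 [ 9.92142639e-01 -1.25111851e-01  9.45120898e-05]
 [-1.26854767e-05 -8.56016887e-04 -9.99999634e-01]] [-3.75760634e-01  2.91153668e-01 -2.35213435e-01  1.04525542e+00
 -2.24337500e-04  1.32047639e+00] [-0.36231251  0.15537332 -0.58885723]
```

View pics/w1.png

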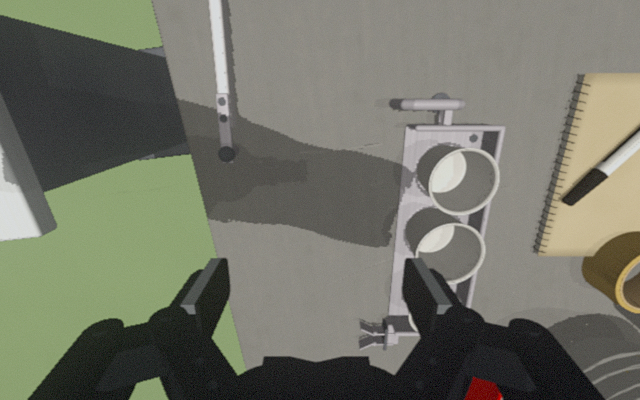

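The wrist view shows the post at about (400,103), the clip jaws at about (370,333) and the knob at (227,154). I'll enlarge the post and the clip.

Run:
```python
import cv2,numpy as np
a=cv2.imread("pics/w1.png")
r=lambda x:cv2.resize(x,None,fx=6,fy=6,interpolation=cv2.INTER_CUBIC)
p=r(a[80:140,375:440]);q=r(a[305:365,345:410])
cv2.imwrite("pics/crop2.png",np.hstack([p,q]))
```

```text
(no output)
```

View pics/crop2.png

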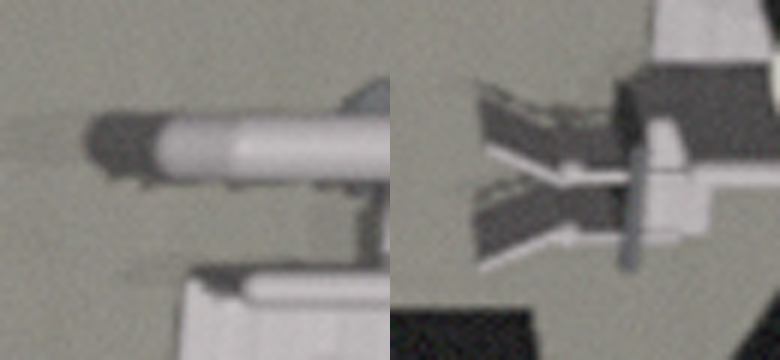

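Left panel: the post's base circle is centred at about pixel (394.7,104.2). Right panel: at z=21 mm the lip tips are at (360.7,339.5) and the throat at (374.2,340).

Run:
```python
from h import *
import json
c=json.load(open("w1.json"))
P=cast(c,394.7,104.2,0);L=cast(c,360.7,339.5,.021);T=cast(c,374.2,340,.021)
# tray corners front floor edge; knob
print("post",P,"lip",L,"throat",T,"len",np.linalg.norm(T-L))
d=(T-L)/np.linalg.norm(T-L); C=T+.005*d; C2=P.copy()
print("clip",C,"dist",np.linalg.norm((P-C)[:2]),"closed yaw",np.degrees(np.arctan2(*(P-C)[1::-1])), "jaw dir", np.degrees(np.arctan2(d[1],d[0])))
print("knob",cast(c,227,154,.036))
e=[cast(c,405,128,.037),cast(c,504,128,.037)];print(e)
print("table edge",cast(c,155,0,0),cast(c,243,370,0))
# bar long axis from mask
a=cv2.imread("pics/w1.png");h=cv2.cvtColor(a,cv2.COLOR_BGR2HSV)
m=((h[...,2]>170)&(h[...,1]<40)).astype(np.uint8);m[:,:190]=0;m[:,250:]=0;m[100:]=0
ys,xs=np.nonzero(m)
for r in(5,50,90):
  x=xs[ys==r];print(r,x.min(),x.max(),cast(c,(x.min()+x.max())/2,r,.024))
```

```text
post [ 0.59560576 -0.0536271   0.        ] lip [ 0.53382956 -0.34774159  0.021     ] throat [ 0.55166458 -0.35078504  0.021     ] len 0.018092830080121903
clip [ 0.55659333 -0.35162611  0.021     ] dist 0.3005418138355839 closed yaw 82.541560468153 jaw dir -9.68395798613962
knob [ 0.4149997  -0.07946298  0.036     ]
[array([ 0.59582564, -0.07537064,  0.037     ]), array([ 0.69319597, -0.08731385,  0.037     ])]
table edge [0.36636366 0.07267406 0.        ] [ 0.35805616 -0.40331366  0.        ]
5 209 220 [0.42937424 0.05475657 0.024     ]
50 213 224 [0.42465622 0.01776    0.024     ]
90 217 227 [ 0.42005211 -0.0179075   0.024     ]
```

Emit:
{"op": "send_rows", "data": {"offset": [[0.03,-0.012,0.01],[0.08,-0.035,0.03],[0.13,-0.055,0.06],[0.18,-0.075,0.09],[0.21,-0.09,0.11],[0.218,-0.092,0.12],[0.218,-0.092,0.12],[0.218,-0.092,0.12]], "yaw": [0,0,0,0,0,0,0,0], "grip": [0,0,0,0,0,0,0,0]}}

```text
time_s: 2.45
eef_pos: [0.4378, 0.1067, 0.0819]
ee_rot: [[0.128, 0.992, 0.001], [0.992, -0.128, -0.0], [-0.0, 0.001, -1.0]]
ft_force: [-0.3, -0.0, 0.2]
opening: 0.0851
finger_force: 0.0
```

Run:
```python
from h import *
import json
o=telemetry.get_obs();c=imaging.calibration("wrist");a=imaging.read_camera("wrist");cv2.imwrite("pics/w2.png",a)
json.dump({k:np.array(v).tolist() for k,v in c.items()},open("w2.json","w"))
print(o["time_s"],o["eef_pos"],o["ee_rot"][:,0],o["ft_force"])
```

```text
2.45 [0.43782436 0.10671497 0.08194565] [ 1.28461255e-01  9.91714525e-01 -8.75016299e-05] [-0.29461072 -0.00501764  0.18542813]
```

View pics/w2.png

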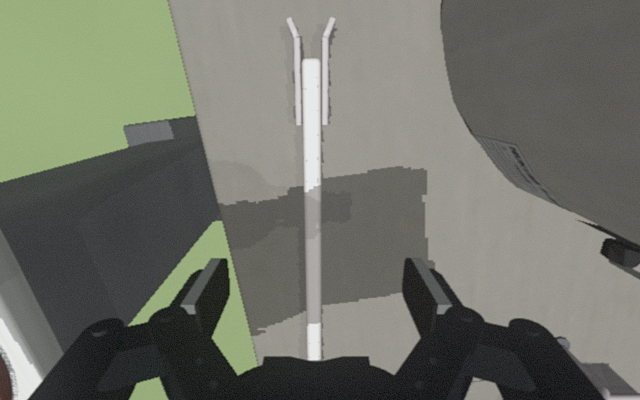

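The bar runs straight up the picture. The fork tips are at (291,18) and (332,18), the cheek rear ends at row 125, and the white end at (311,60).

Run:
```python
from h import *
import json
c=json.load(open("w2.json"))
q={n:cast(c,u,v,.024) for n,u,v in[("tipmid",311.5,18),("wend",311.5,60),("cheek",311,125),("lo",313,240)]}
for k,p in q.items():print(k,p,np.linalg.norm((p-q["cheek"])[:2]))
d=(q["tipmid"]-q["lo"])[:2];d/=np.linalg.norm(d);yaw=np.arctan2(d[1],d[0])
print("yaw",np.degrees(yaw))
f=np.mean([q["tipmid"][:2]-.166*d,q["cheek"][:2]-.104*d],0);print("bar origin",f,"grasp40",f+.04*d)
o=telemetry.get_obs();R=np.array(o["ee_rot"]);print(R.T@(np.r_[f+.04*d,.004]-o["eef_pos"]),np.degrees(np.arctan2(R[1,0],R[0,0])))
```

```text
tipmid [0.45184788 0.23293536 0.024     ] 0.060787717653198785
wend [0.44888788 0.21077692 0.024     ] 0.03843294476717555
cheek [0.4434788  0.17272652 0.024     ] 0.0
lo [0.43398408 0.09089258 0.024     ] 0.08238290114595456
yaw 82.83191424037928
bar origin [0.43081796 0.06888605] grasp40 [0.43580918 0.10857342]
[ 0.00154743 -0.00235636  0.07799272] 82.61433425981889
```

Emit:
{"op": "send_rows", "data": {"offset": [[0.001,-0.002,0.02],[0.0015,-0.002,0.045],[0.0015,-0.002,0.065],[0.0015,-0.002,0.075],[0.0015,-0.002,0.077],[0.0015,-0.002,0.077],[0.0015,-0.002,0.077],[0.0015,-0.002,0.077],[0.0015,-0.002,0.077],[0.0015,-0.002,0.077]], "yaw": [0,0,0,0,0,0.0005,0,0,0,0], "grip": [0,0,0,0,0,0.5,0.8,1,1,1]}}

```text
time_s: 3.75
eef_pos: [0.4352, 0.1096, 0.0047]
ee_rot: [[0.126, 0.992, 0.001], [0.992, -0.126, -0.0], [0.0, 0.001, -1.0]]
ft_force: [-0.9, -1.2, 6.0]
opening: 0.0106
finger_force: 59.5
```

Emit:
{"op": "send_rows", "data": {"offset": [[0,0,0],[0,0,0],[0,0,-0.002],[0,0,-0.004],[0,0,-0.004]], "yaw": [0,0,0,0,0], "grip": [1,1,1,1,1]}}

```text
time_s: 4.38
eef_pos: [0.435, 0.1096, 0.0084]
ee_rot: [[0.127, 0.992, 0.0], [0.992, -0.127, 0.0], [0.0, 0.0, -1.0]]
ft_force: [0.4, -0.1, -2.0]
opening: 0.0108
finger_force: 58.4
```

Emit:
{"op": "send_rows", "data": {"offset": [[-0.01,0.003,-0.005],[-0.035,0.01,-0.01],[-0.07,0.02,-0.01],[-0.105,0.03,-0.01],[-0.14,0.04,-0.01],[-0.175,0.05,-0.01],[-0.21,0.06,-0.01],[-0.235,0.067,-0.01],[-0.25,0.071,-0.01],[-0.25,0.071,-0.01]], "yaw": [0.03,0.11,0.22,0.33,0.44,0.55,0.66,0.74,0.785,0.785], "grip": [1,1,1,1,1,1,1,1,1,1]}}

```text
time_s: 5.62
eef_pos: [0.4737, -0.1482, 0.0184]
ee_rot: [[0.792, 0.611, 0.0], [0.611, -0.792, -0.0], [0.0, 0.0, -1.0]]
ft_force: [-0.2, 0.8, -1.6]
opening: 0.0106
finger_force: 58.6
```

Run:
```python
from h import *
import json
o=telemetry.get_obs();c=imaging.calibration("wrist");a=imaging.read_camera("wrist");cv2.imwrite("pics/w3.png",a)
json.dump({k:np.array(v).tolist() for k,v in c.items()},open("w3.json","w"))
print(o["time_s"],o["eef_pos"],np.degrees(np.arctan2(o["ee_rot"][1,0],o["ee_rot"][0,0])),o["ft_force"])
for z in (0,.024,.045):print(z,proj(c,[.5956,-.0536,z]))
```

```text
5.625 [ 0.47371358 -0.14817247  0.01835321] 37.66949496867841 [-0.21132065  0.75633788 -1.5928703 ]
0 [317.31869332 -77.45087109]
0.024 [ 317.74056275 -114.0068432 ]
0.045 [ 318.28892526 -161.52373667]
```

View pics/w3.png

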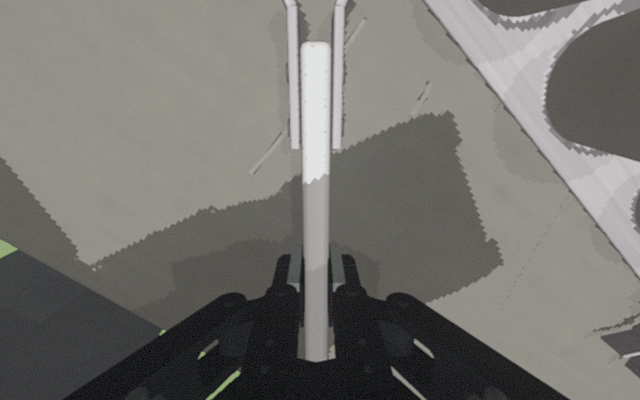

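The bar sits straight in the grip: white end at (315.5,43), cheek tips at (290,5) and (341,5). The post is still outside the frame.

Run:
```python
from h import *
import json
c=json.load(open("w3.json"));o=telemetry.get_obs();R=np.array(o["ee_rot"])
for n,u,v in[("tip",315.5,5),("wend",315.5,43),("cheek",315.5,149),("lo",316,250)]:
  p=cast(c,u,v,.0377);print(n,R.T@(p-o["eef_pos"]))
P=np.array([.5956,-.0536,0]);print("post in tool",R.T@(P-o["eef_pos"]))
```

```text
tip [ 1.13965579e-01 -5.05291923e-05 -1.94652521e-02]
wend [ 1.01853576e-01 -6.59955593e-05 -1.94646650e-02]
cheek [ 0.06292203 -0.00011571 -0.01946278]
lo [ 1.67342965e-02  5.38450013e-05 -1.94606902e-02]
post in tool [0.15398885 0.00082794 0.01823227]
```

Emit:
{"op": "send_rows", "data": {"offset": [[0.0,0.001,0.005],[0.0,0.001,0.01],[0.0,0.001,0.011],[0.005,0.001,0.011],[0.011,0.001,0.011],[0.017,0.001,0.011],[0.023,0.001,0.011],[0.029,0.001,0.011],[0.033,0.001,0.011],[0.033,0.001,0.011]], "yaw": [0,0,0,0,0,0,0,0,0,0], "grip": [1,1,1,1,1,1,1,1,1,1]}}

```text
time_s: 6.92
eef_pos: [0.5006, -0.1278, 0.0073]
ee_rot: [[0.79, 0.613, 0.0], [0.613, -0.79, -0.0], [0.0, 0.0, -1.0]]
ft_force: [0.0, -1.1, -2.3]
opening: 0.0107
finger_force: 58.6
```

Run:
```python
from h import *
o=telemetry.get_obs();c=imaging.calibration("wrist");a=imaging.read_camera("wrist");cv2.imwrite("pics/w4.png",a[:200,160:480])
print(o["time_s"],o["eef_pos"],o["ft_force"],o["moment"])
R=np.array(o["ee_rot"]);print("post in tool",R.T@(np.array([.5956,-.0536,0])-o["eef_pos"]))
for z in (0,.024,.045):print(z,proj(c,[.5956,-.0536,z]))
```

```text
6.925 [ 0.50062932 -0.12779185  0.00727544] [ 0.02998078 -1.10184336 -2.3296058 ] [ 0.05144328 -0.02268692  0.01564724]
post in tool [ 0.12051402 -0.00047554  0.00727573]
0 [317.05433278   5.74076333]
0.024 [317.41470473 -13.18687341]
0.045 [317.88255257 -37.75941204]
```

View pics/w4.png

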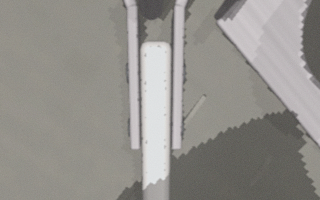

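The post shows dark at (154,8) in the crop, centred between the cheeks. I'll press on gently.

Emit:
{"op": "send_rows", "data": {"offset": [[0.002,0,0],[0.004,0,0],[0.006,0,0],[0.008,0,0],[0.009,0,0],[0.01,0,0],[0.0105,0,0],[0.0105,0,0]], "yaw": [0,0,0,0,0,0,0,0], "grip": [1,1,1,1,1,1,1,1]}}

```text
time_s: 7.98
eef_pos: [0.5087, -0.1214, 0.0073]
ee_rot: [[0.791, 0.612, -0.0], [0.612, -0.791, 0.0], [-0.0, -0.0, -1.0]]
ft_force: [-1.3, 1.3, -2.3]
opening: 0.0106
finger_force: 58.6
```

Emit:
{"op": "send_rows", "data": {"offset": [[0.0005,0,0],[0.001,0,0],[0.001,0,0]], "yaw": [0,0,0], "grip": [1,1,1]}}

```text
time_s: 8.35
eef_pos: [0.5095, -0.1209, 0.0073]
ee_rot: [[0.791, 0.612, -0.0], [0.612, -0.791, 0.0], [-0.0, -0.0, -1.0]]
ft_force: [-1.6, 1.8, -2.2]
opening: 0.0107
finger_force: 58.6
```

Emit:
{"op": "send_rows", "data": {"offset": [[0.0007,0,0],[0.0014,0,0],[0.002,0,0],[0.002,0,0]], "yaw": [0,0,0,0], "grip": [1,1,1,1]}}

```text
time_s: 8.85
eef_pos: [0.5099, -0.1204, 0.0071]
ee_rot: [[0.791, 0.612, -0.002], [0.612, -0.791, -0.001], [-0.003, -0.0, -1.0]]
ft_force: [-7.3, -2.6, -1.4]
opening: 0.0103
finger_force: 58.9
```

Emit:
{"op": "send_rows", "data": {"offset": [[0.0007,0,0],[0.0014,0,0],[0.0014,0,0]], "yaw": [0,0,0], "grip": [1,1,1]}}

```text
time_s: 9.22
eef_pos: [0.5098, -0.1201, 0.007]
ee_rot: [[0.792, 0.611, -0.005], [0.611, -0.792, -0.003], [-0.005, -0.001, -1.0]]
ft_force: [-12.1, -7.9, 1.2]
opening: 0.0106
finger_force: 59.1
```

Emit:
{"op": "send_rows", "data": {"offset": [[-0.0013,0.0066,0.0],[-0.0007,0.0132,0.0],[0.0003,0.0198,0.0],[0.0017,0.0263,0.0],[0.0034,0.0327,0.001],[0.0056,0.0389,0.001],[0.0081,0.0451,0.0015],[0.0095,0.0481,0.002],[0.0095,0.0481,0.002]], "yaw": [-0.06,-0.12,-0.18,-0.24,-0.3,-0.36,-0.42,-0.45,-0.45], "grip": [1,1,1,1,1,1,1,1,1]}}

```text
time_s: 10.35
eef_pos: [0.5486, -0.1507, 0.0052]
ee_rot: [[0.445, 0.896, -0.001], [0.896, -0.445, 0.001], [0.0, -0.001, -1.0]]
ft_force: [-4.3, 2.2, 0.9]
opening: 0.0107
finger_force: 59.6
```

Run:
```python
from h import *
o=telemetry.get_obs();c=imaging.calibration("wrist");a=imaging.read_camera("wrist");b=imaging.read_camera("top")
cv2.imwrite("pics/w5.png",np.hstack([cv2.resize(a,(480,300)),cv2.resize(b[160:260,290:405],(320,278)).copy() if 0 else cv2.copyMakeBorder(cv2.resize(b[160:260,290:405],(320,278)),0,22,0,0,0)]))
print(o["time_s"],o["eef_pos"],o["ft_force"],o["moment"])
R=np.array(o["ee_rot"]);print(np.degrees(np.arctan2(R[1,0],R[0,0])),"post in tool",R.T@(np.array([.596,-.0534,0])-o["eef_pos"]))
```

```text
10.35 [ 0.54859728 -0.15065315  0.0052001 ] [-4.31672256  2.17194863  0.92683343] [0.42200827 0.93628802 0.67787461]
63.587541906737236 post in tool [ 0.10818686 -0.00079883  0.00521529]
```

View pics/w5.png

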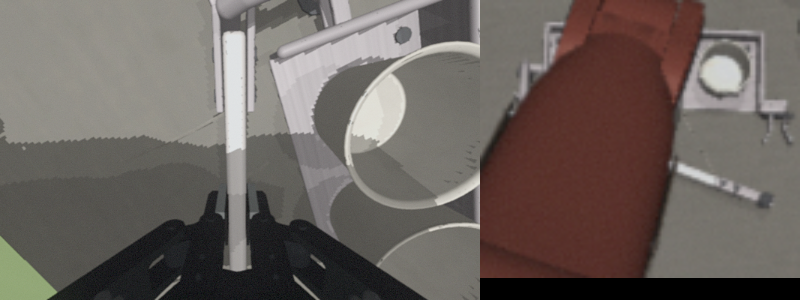

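The fork is on the post and the bar stands about 19° open. I'll release with a small opening and rise.

Emit:
{"op": "send_rows", "data": {"offset": [[0,0,0],[0,0,0],[0,0,0],[0,0,-0.01],[0,0,-0.03],[0,0,-0.055],[0,0,-0.07],[0,0,-0.07]], "yaw": [0,0,0,0,0,0,0,0], "grip": [0.7,0.7,0.7,0.7,0.7,0.7,0.9,1]}}

```text
time_s: 11.45
eef_pos: [0.5501, -0.1514, 0.0766]
ee_rot: [[0.446, 0.895, 0.002], [0.895, -0.446, -0.001], [0.0, 0.002, -1.0]]
ft_force: [-0.3, 0.0, 0.2]
opening: -0.0002
finger_force: 0.0
```

Run:
```python
from h import *
import json
o=telemetry.get_obs();c=imaging.calibration("wrist");a=imaging.read_camera("wrist");cv2.imwrite("pics/w6.png",a)
json.dump({k:np.array(v).tolist() for k,v in c.items()},open("w6.json","w"))
R=np.array(o["ee_rot"]);print(o["time_s"],o["eef_pos"],R[:,0],o["ft_force"],o["joints"])
m=(a.min(2)>185).astype(np.uint8);m[:,:200]=0;m[:,340:]=0;m[260:]=0
for r in range(0,260,20):
  x=np.nonzero(m[r])[0]
  if len(x):p=cast(c,(x.min()+x.max())/2,r,.024);print(r,x.min(),x.max(),p, R.T@(p-o["eef_pos"]))
```

```text
11.45 [ 0.55009828 -0.15143255  0.07655804] [4.45753258e-01 8.95155856e-01 1.64242408e-04] [-0.34122943  0.03517601  0.19664241] [-3.96749169e-01  5.03000220e-01 -2.64438909e-01  8.00864504e-01
  1.67192980e-06  1.63606294e+00]
40 292 294 [ 0.589157   -0.04283829  0.024     ] [ 0.1146107  -0.01357333  0.05254326]
60 294 325 [ 0.59293026 -0.05652183  0.024     ] [ 0.10404375 -0.00409623  0.0525651 ]
80 294 326 [ 0.58823828 -0.06646869  0.024     ] [ 0.09304829 -0.00386243  0.05256388]
100 295 326 [ 0.58335724 -0.07681636  0.024     ] [ 0.08160977 -0.0036192   0.0525626 ]
120 296 326 [ 0.57827548 -0.08758956  0.024     ] [ 0.06970087 -0.00336598  0.05256128]
140 304 319 [ 0.57298035 -0.09881509  0.024     ] [ 0.05729195 -0.00310212  0.05255989]
160 304 319 [ 0.56716599 -0.11037649  0.024     ] [ 0.04435092 -0.00315335  0.05255764]
```

View pics/w6.png

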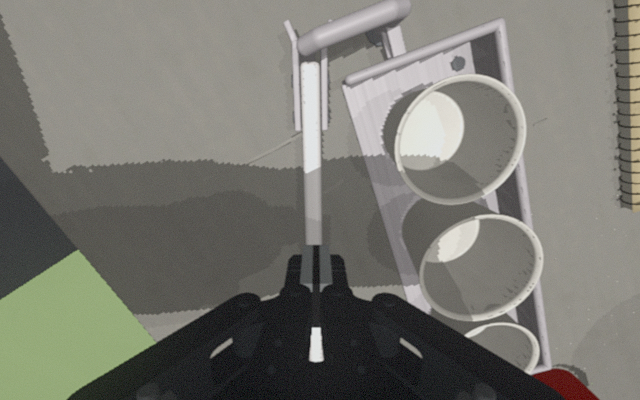

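Bar is released with the fork still on the post: white end at (311,62), next to the post at (308,42). I'll move the shut fingers in front of the stud end and lower them.

Emit:
{"op": "send_rows", "data": {"offset": [[-0.02,-0.02,0.0],[-0.06,-0.04,0.0],[-0.1,-0.045,0.0],[-0.128,-0.045,0.0],[-0.132,-0.045,0.01],[-0.132,-0.045,0.03],[-0.132,-0.045,0.05],[-0.132,-0.045,0.064],[-0.132,-0.045,0.067],[-0.132,-0.045,0.067]], "yaw": [0,0,0,0,0,0,0,0,0,0], "grip": [1,1,1,1,1,1,1,1,1,1]}}

```text
time_s: 12.75
eef_pos: [0.4501, -0.2489, 0.0082]
ee_rot: [[0.445, 0.895, -0.0], [0.895, -0.445, 0.0], [0.0, -0.0, -1.0]]
ft_force: [-0.8, 0.3, -0.5]
opening: 0.0002
finger_force: 0.0
```

```bash
cat > arc.py <<'E'
from h import *
import sys
P=np.array([.596,-.0534]);o=telemetry.get_obs();R=np.array(o["ee_rot"])
y0=np.arctan2(R[1,0],R[0,0]);print(o["time_s"],o["eef_pos"],np.degrees(y0),o["ft_force"])
w=lambda y:(np.array([np.cos(y),np.sin(y)]),np.array([np.sin(y),-np.cos(y)]))
d,n=w(y0);q=o["eef_pos"][:2]-P;print("along",-q@d,"s",-q@n)
for a,s in zip(*[iter(map(float,sys.argv[1:]))]*2):
    y=np.radians(a);d,n=w(y);p=P-.240*d-s*n
    t=R.T@np.r_[p-o["eef_pos"][:2],0];print(a,s,np.round(t,4),"yaw",round(-(y-y0),3))
E
python3 arc.py 64.5 .03 64.5 .021 66 .021 68 .021 70 .021 72 .021 74 .021 76 .021
```

```text
12.75 [ 0.45014839 -0.24890846  0.00824051] 63.54547096912004 [-0.75082353  0.31624056 -0.51619407]
along 0.2400114742201859 s 0.04348265946410691
64.5 0.03 [-0.0005  0.0175 -0.    ] yaw -0.017
64.5 0.021 [-0.0003  0.0265 -0.    ] yaw -0.017
66.0 0.021 [-0.0007  0.0328 -0.    ] yaw -0.043
68.0 0.021 [-0.0009  0.0412 -0.    ] yaw -0.078
70.0 0.021 [-0.0008  0.0496 -0.    ] yaw -0.113
72.0 0.021 [-0.0005  0.058  -0.    ] yaw -0.148
74.0 0.021 [ 0.0002  0.0664 -0.    ] yaw -0.182
76.0 0.021 [ 0.0011  0.0747 -0.    ] yaw -0.217
```

Emit:
{"op": "send_rows", "data": {"offset": [[-0.0003,0.01,0],[-0.0005,0.0175,0],[-0.0004,0.023,0],[-0.0003,0.0265,0],[-0.0007,0.0328,0],[-0.0009,0.0412,0],[-0.0008,0.0496,0],[-0.0005,0.058,0],[0.0002,0.0664,0],[0.0002,0.0664,0]], "yaw": [-0.005,-0.017,-0.017,-0.017,-0.043,-0.078,-0.113,-0.148,-0.182,-0.182], "grip": [1,1,1,1,1,1,1,1,1,1]}}

```text
time_s: 14.0
eef_pos: [0.5104, -0.2789, 0.0083]
ee_rot: [[0.276, 0.961, 0.001], [0.961, -0.276, -0.0], [-0.0, 0.001, -1.0]]
ft_force: [-1.1, -0.9, -0.6]
opening: 0.0001
finger_force: 0.2
```

```bash
python3 arc.py 75 .021 76 .021 77 .021 78 .021 79 .021 80 .021
python3 - <<'E'
from h import *
b=imaging.read_camera("top");a=imaging.read_camera("wrist")
cv2.imwrite("pics/w7.png",np.hstack([cv2.resize(a,(480,300)),cv2.resize(b[165:240,330:410],(320,300))]))
E
```

```text
14.0 [ 0.51038535 -0.27892768  0.00828429] 74.00354551149087 [-1.067853   -0.85955677 -0.62137826]
along 0.24038847139221622 s 0.020149106868163482
75.0 0.021 [0.0001 0.0033 0.    ] yaw -0.017
76.0 0.021 [-0.0002  0.0075  0.    ] yaw -0.035
77.0 0.021 [-0.0004  0.0117  0.    ] yaw -0.052
78.0 0.021 [-0.0005  0.0159  0.    ] yaw -0.07
79.0 0.021 [-0.0005  0.0201  0.    ] yaw -0.087
80.0 0.021 [-0.0005  0.0243  0.    ] yaw -0.105
```

View pics/w7.png

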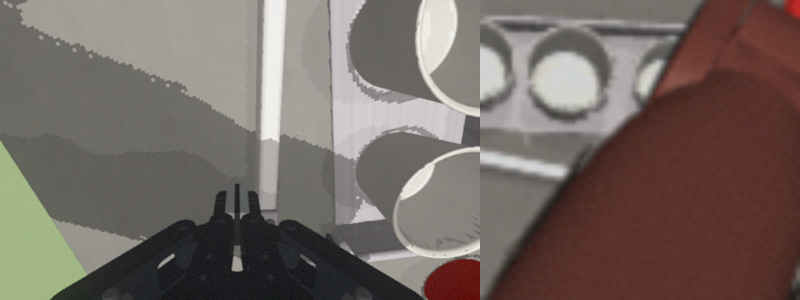

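The bar follows the fingers. That view makes 11, one over the limit of ten, so I'll work by numbers from here on.

Emit:
{"op": "send_rows", "data": {"offset": [[0.0,0.0033,0],[-0.0002,0.0075,0],[-0.0004,0.0117,0],[-0.0005,0.0159,0],[-0.0005,0.0201,0],[-0.0005,0.0201,0]], "yaw": [-0.017,-0.035,-0.052,-0.07,-0.087,-0.087], "grip": [1,1,1,1,1,1]}}

```text
time_s: 14.85
eef_pos: [0.5292, -0.2848, 0.0083]
ee_rot: [[0.191, 0.982, 0.0], [0.982, -0.191, -0.0], [-0.0, 0.0, -1.0]]
ft_force: [-0.6, -0.0, 0.0]
opening: -0.0
finger_force: 0.2
```

```bash
cat > bar.py <<'E'
from h import *
# line fit of the bar's bright top in the wrist view
o=telemetry.get_obs();c=imaging.calibration("wrist");a=imaging.read_camera("wrist");cv2.imwrite("pics/l%d.png"%(o["time_s"]*100),a)
P=np.array([.596,-.0534]);g=cv2.cvtColor(a,cv2.COLOR_BGR2GRAY)
pts=[]
for al in np.arange(.05,.2,.01):   # along bar from post; scan across
    best=None
    for yw in np.radians(np.arange(70,86,.1)):
        u,v=proj(c,[P[0]-al*np.cos(yw),P[1]-al*np.sin(yw),.024])
        if 0<=u<639 and 0<=v<250 and g[int(v+.5),int(u+.5)]>205: pts.append((al,np.degrees(yw)))
pts=np.array(pts)
for al in np.unique(pts[:,0]) if len(pts) else []:
    s=pts[pts[:,0]==al,1];print(round(al,3),s.min(),s.max(),len(s),"width mm",round(al*np.radians(s.max()-s.min())*1e3,1))
E
python3 bar.py; python3 arc.py 80 .021 81 .021 82 .021 82.5 .021 82.5 .019
```

```text
0.13 76.09999999999965 80.19999999999942 42 width mm 9.3
0.14 76.29999999999964 80.09999999999943 39 width mm 9.3
0.15 76.49999999999963 79.99999999999943 36 width mm 9.2
0.16 76.69999999999962 79.99999999999943 34 width mm 9.2
0.17 76.79999999999961 79.89999999999945 32 width mm 9.2
0.18 76.89999999999961 79.89999999999945 31 width mm 9.4
0.19 77.0999999999996 79.79999999999944 28 width mm 9.0
14.9 [ 0.52897214 -0.28465537  0.00822686] 78.94384458688184 [-1.20197058 -0.73216516 -0.36103632]
along 0.23981720549092878 s 0.021435731801770358
80.0 0.021 [-0.0005  0.0049  0.    ] yaw -0.018
81.0 0.021 [-0.0008  0.0091  0.    ] yaw -0.036
82.0 0.021 [-0.001   0.0133  0.    ] yaw -0.053
82.5 0.021 [-0.001   0.0154  0.    ] yaw -0.062
82.5 0.019 [-0.0009  0.0174  0.    ] yaw -0.062
```

Emit:
{"op": "send_rows", "data": {"offset": [[-0.0003,0.0025,0],[-0.0005,0.0049,0],[-0.0007,0.007,0],[-0.0008,0.0091,0],[-0.0008,0.0091,0]], "yaw": [-0.009,-0.018,-0.027,-0.036,-0.036], "grip": [1,1,1,1,1]}}

```text
time_s: 15.52
eef_pos: [0.5371, -0.2869, 0.0082]
ee_rot: [[0.156, 0.988, -0.001], [0.988, -0.156, 0.0], [0.0, -0.001, -1.0]]
ft_force: [-4.6, 1.1, 2.6]
opening: -0.0001
finger_force: 2.3
```

Emit:
{"op": "send_rows", "data": {"offset": [[0,0.0015,0],[-0.0001,0.003,0],[-0.0001,0.0045,0],[-0.0001,0.0045,0]], "yaw": [-0.009,-0.017,-0.022,-0.022], "grip": [1,1,1,1]}}

```text
time_s: 16.02
eef_pos: [0.5398, -0.2876, 0.0083]
ee_rot: [[0.135, 0.991, -0.004], [0.991, -0.135, 0.001], [0.0, -0.004, -1.0]]
ft_force: [-10.9, 1.2, 9.2]
opening: 0.0004
finger_force: 6.6
```

```bash
python3 bar.py; python3 arc.py 82.5 .021 82.5 .019
```

```text
0.13 78.7999999999995 82.79999999999927 41 width mm 9.1
0.14 79.09999999999948 82.79999999999927 38 width mm 9.0
0.15 79.19999999999948 82.69999999999928 36 width mm 9.2
0.16 79.39999999999947 82.59999999999928 33 width mm 8.9
0.17 79.49999999999946 82.59999999999928 32 width mm 9.2
0.18 79.59999999999945 82.49999999999929 30 width mm 9.1
0.19 79.69999999999945 82.3999999999993 28 width mm 9.0
16.075 [ 0.53980311 -0.28759319  0.00830905] 82.23387808768314 [-11.88600979   1.16860408   8.91161452]
along 0.2396390228653703 s 0.024034985949783583
82.5 0.021 [-0.0005  0.0041 -0.    ] yaw -0.005
82.5 0.019 [-0.0004  0.0061 -0.    ] yaw -0.005
```

Emit:
{"op": "send_rows", "data": {"offset": [[0,0.0015,0],[0,0.003,0],[0,0.003,0]], "yaw": [-0.003,-0.005,-0.005], "grip": [1,1,1]}}

```text
time_s: 16.45
eef_pos: [0.5451, -0.2885, 0.0084]
ee_rot: [[0.13, 0.992, 0.0], [0.992, -0.13, -0.0], [-0.0, 0.0, -1.0]]
ft_force: [-2.7, 1.3, 0.6]
opening: -0.0002
finger_force: 1.2
```

Emit:
{"op": "send_rows", "data": {"offset": [[0,0.001,0],[0,0.002,0],[0,0.002,0]], "yaw": [0,0,0], "grip": [1,1,1]}}

```text
time_s: 16.82
eef_pos: [0.5455, -0.2884, 0.0082]
ee_rot: [[0.13, 0.992, -0.003], [0.992, -0.13, 0.0], [-0.0, -0.003, -1.0]]
ft_force: [-8.4, 0.6, 6.7]
opening: 0.0003
finger_force: 5.0
```

```bash
python3 bar.py|tail -2; python3 arc.py 82.5 .021
```

```text
0.18 81.09999999999937 83.79999999999922 28 width mm 8.5
0.19 81.09999999999937 83.79999999999922 28 width mm 9.0
16.875 [ 0.54553481 -0.28844727  0.00823241] 82.53062440873266 [-9.91796908  0.38470662  6.52648945]
along 0.2396130565751444 s 0.01948170342908048
82.5 0.021 [-0.0004 -0.0016  0.    ] yaw 0.001
```

It snapped: the bar now stands at 82.45° against a firm stop. One more light press, then back off, rise and measure.

Emit:
{"op": "send_rows", "data": {"offset": [[0,0.001,0],[0,0.002,0],[0,0.003,0],[0,0.003,0]], "yaw": [0,0,0,0], "grip": [1,1,1,1]}}

```text
time_s: 17.38
eef_pos: [0.5459, -0.2885, 0.0082]
ee_rot: [[0.131, 0.991, -0.007], [0.991, -0.131, 0.001], [-0.0, -0.007, -1.0]]
ft_force: [-20.5, 0.7, 15.5]
opening: 0.0001
finger_force: 10.9
```

Emit:
{"op": "send_rows", "data": {"offset": [[0,-0.005,0],[0,-0.015,0],[0,-0.03,0],[0,-0.045,-0.01],[0,-0.05,-0.04],[0,-0.05,-0.08],[0.03,-0.05,-0.12],[0.07,-0.05,-0.14],[0.1,-0.05,-0.15],[0.1,-0.05,-0.15]], "yaw": [0,0,0,0,0,0,0,0,0,0], "grip": [1,1,1,1,1,1,1,1,1,1]}}

```text
time_s: 18.62
eef_pos: [0.5138, -0.1819, 0.16]
ee_rot: [[0.127, 0.992, 0.002], [0.992, -0.127, -0.001], [-0.0, 0.002, -1.0]]
ft_force: [-0.5, 0.3, -0.1]
opening: 0.0
finger_force: 0.0
```

Run:
```python
from h import *
o=telemetry.get_obs();c=imaging.calibration("wrist");a=imaging.read_camera("wrist");cv2.imwrite("pics/w8.png",a)
print(o["time_s"],o["eef_pos"],o["ft_force"])
g=cv2.cvtColor(a,cv2.COLOR_BGR2GRAY);P=np.array([.596,-.0534])
y=np.radians(82.5);d=np.array([np.cos(y),np.sin(y)]);n=np.array([np.sin(y),-np.cos(y)])
S=lambda al,s,z:proj(c,np.r_[P-al*d+s*n,z])
def prof(al,z):return [int(g[int(v+.5),int(u+.5)]) if 0<=u<639 and 0<=v<399 else -1 for u,v in (S(al,s,z) for s in np.arange(-.015,.016,.0015))]
for al in(.06,.12,.18,.24,.26):print("across",al,prof(al,.024))
print("along axis near fork (al -15..40 step 2.5mm)",[int(g[int(v+.5),int(u+.5)]) for u,v in (S(t,0,.024) for t in np.arange(-.015,.04,.0025))])
print("along strap 255..320",[ (int(g[int(v+.5),int(u+.5)]) if v<399 else -1) for u,v in (S(t,0,.030) for t in np.arange(.255,.32,.004))])
print("post px",S(0,0,.0),S(0,0,.045),"stud px",S(.3,0,.036))
```

```text
18.625 [ 0.51381739 -0.18194262  0.15995242] [-0.47294642  0.26078884 -0.10821005]
across 0.06 [131, 120, 110, 105, 169, 203, 214, 220, 220, 220, 217, 190, 156, 133, 131, 147, 176, 181, 181, 182, 182]
across 0.12 [86, 88, 85, 95, 94, 133, 155, 161, 161, 161, 164, 158, 115, 91, 88, 85, 105, 117, 120, 114, 163]
across 0.18 [90, 80, 80, 89, 91, 116, 136, 157, 160, 159, 157, 159, 151, 100, 88, 87, 100, 127, 132, 131, 131]
across 0.24 [131, 130, 131, 123, 90, 102, 183, 207, 212, 216, 217, 211, 187, 163, 132, 135, 131, 167, 175, 169, 171]
across 0.26 [130, 132, 127, 127, 100, 96, 118, 157, 177, 176, 143, 96, 31, 34, 29, 37, 26, 32, 28, 41, 36]
along axis near fork (al -15..40 step 2.5mm) [137, 139, 131, 152, 141, 99, 84, 81, 108, 215, 212, 210, 216, 215, 213, 212, 215, 216, 215, 215, 219, 217]
along strap 255..320 [96, 37, 32, 33, 39, 39, 31, 34, 20, 36, 37, 37, 29, 29, 31, 24, 24]
post px [388.30084438  31.65969979] [402.12508823  19.76173624] stud px [373.67630803 332.86522235]
```

Next I'll view the clip from further left and compare the knob with the expected stud point.

Emit:
{"op": "send_rows", "data": {"offset": [[-0.01,-0.02,0],[-0.02,-0.05,-0.01],[-0.04,-0.08,-0.02],[-0.05,-0.11,-0.02],[-0.05,-0.12,-0.02],[-0.05,-0.12,-0.02],[-0.05,-0.12,-0.02]], "yaw": [0,0,0,0,0,0,0], "grip": [1,1,1,1,1,1,1]}}

```text
time_s: 19.55
eef_pos: [0.3886, -0.2176, 0.1783]
ee_rot: [[0.129, 0.992, 0.001], [0.992, -0.129, -0.0], [-0.0, 0.001, -1.0]]
ft_force: [0.8, 0.2, -0.7]
opening: -0.0001
finger_force: 0.0
```

Run:
```python
from h import *
o=telemetry.get_obs();c=imaging.calibration("wrist");a=imaging.read_camera("wrist");cv2.imwrite("pics/w9.png",a)
print(o["time_s"],o["eef_pos"],o["ft_force"])
g=cv2.cvtColor(a,cv2.COLOR_BGR2GRAY);P=np.array([.596,-.0534]);y=np.radians(82.5);d=np.array([np.cos(y),np.sin(y)]);n=np.array([np.sin(y),-np.cos(y)])
S=lambda al,s,z:proj(c,np.r_[P-al*d+s*n,z])
k=S(.3,0,.036);print("expected knob px",k)
u,v=k.astype(int);w=g[max(0,v-25):v+25,u-25:u+25]
m=(w<80).astype(np.uint8);N,L,st,ce=cv2.connectedComponentsWithStats(m)
for i in range(1,N):
  if st[i,4]>20:
    q=ce[i]+[u-25,max(0,v-25)];p=cast(c,*q,.036)[:2]-P;print("dark",st[i],q,"along",-p@d,"s",p@n)
for al in(.06,.12,.18,.24):
  row=[(s,g[int(b+.5),int(e+.5)]) for s in np.arange(-.015,.0151,.0005) for e,b in [S(al,s,.024)] if 0<=e<639 and 0<=b<399]
  x=[s for s,i in row if i>(200 if max([i for _,i in row],default=0)>200 else 145) and abs(s)<.01];print(al,(min(x)+max(x))/2 if x else None)
print([(int(t*1e4)/10,int(g[int(b+.5),int(e+.5)])) for t in np.arange(-.01,.02,.002) for e,b in [S(t,-.001,.024)] if 0<=e<639 and 0<=b<399])
```

```text
19.55 [ 0.38861302 -0.2175843   0.17828062] [ 0.82563437  0.19715202 -0.65341095]
expected knob px [483.00970337 282.71484784]
dark [ 0  0 20  9 82] [468.84146341 260.96341463] along 0.27288319919637977 s -0.020032075334643542
dark [38  0 12  5 33] [501.90909091 258.24242424] along 0.2695676917479617 s 0.014713374104840837
dark [  0  11  28  16 139] [468.57553957 275.17266187] along 0.2904379768670449 s -0.017437560961898534
0.06 -0.002249999999999988
0.12 -0.002999999999999989
0.18 -0.0017499999999999877
0.24 0.001250000000000015
[]
```

Run:
```python
import cv2
g=cv2.cvtColor(cv2.imread("pics/w9.png"),cv2.COLOR_BGR2GRAY)
print("cols",list(range(456,514,2)))
for r in range(250,306,2):print(r," ".join(f"{x:3d}" for x in g[r,456:514:2]))
```

```text
cols [456, 458, 460, 462, 464, 466, 468, 470, 472, 474, 476, 478, 480, 482, 484, 486, 488, 490, 492, 494, 496, 498, 500, 502, 504, 506, 508, 510, 512]
250 137 128 128 130 125 121  86  86  92  98  99  97 126 148  97 103 100 127  84  72  73  75  75  72  75  77  73  79  75
252 137 133 124 127 127 121  87  87  84  89 115  95 143 163 105 101 113 128  77  76  75  80  77  77  78  75  82  71  74
254 130 131 129 127 129 119  85  89  86  80 106  86 150 179 171 171 176 142  68  75  78  70  79  71  80  75  76  76  77
256  83 117 125 123 129 107  88  86  80  83  82  86 159 177 178 176 177 146 136 113  72  77  77  77  72  72  80  80  76
258  76  73  75  93  93  76  84  80  82  84  79  98 168 178 176 178 175 157 173 164 108  70  74  72  84  77  76  74  79
260  93  82  71  74  76  83  77  75  79  77  71 114 171 176 174 175 172 163 184 178 178 141  76  73  85  90  85  90  89
262 127 161 151  98  72  70  82  79  73  76  68 134 174 178 174 174 153 161 183 179 175 176 142 110 157 158 161 162 162
264 123 126 145 170 144  97  69  73  84  76  68 147 174 175 176 178 150 171 184 174 177 177 172 136 172 178 1
[... 1710 characters left out ...]
 137 136 134 133 135 135 135 137 137 136 136 133 130 134 138 136 134 136 135 135 137 135 137 132 133
296 133 130 138 136 135 135 132 135 136 139 135 138 133 133 138 137 132 134 136 137 134 135 132 130 134 133 135 137 135
298 136 135 136 134 135 139 134 131 134 135 136 140 131 134 136 133 135 133 136 136 131 135 135 135 132 130 134 134 131
300 135 135 133 137 132 134 137 138 133 133 134 134 131 134 135 133 134 135 137 138 136 134 136 136 135 133 134 133 138
302 138 132 135 135 135 136 135 137 135 136 135 135 137 135 134 130 135 134 136 132 135 135 136 139 137 134 135 137 134
304 139 135 133 132 135 134 135 132 135 136 133 134 133 137 132 135 131 134 136 135 134 136 137 132 133 133 136 138 133
```

The knob's top face is centred at about (482.5,280) and the lip tips are at about (457,262) and (456,286). I'll check the stud's depth in the clip from these.

Run:
```python
from h import *
c=imaging.calibration("wrist")
y=np.radians(82.5);d=np.array([np.cos(y),np.sin(y)]);n=np.array([np.sin(y),-np.cos(y)])
k=cast(c,482.5,280,.036)[:2]
for u,v in((457,262),(456,286),(470,268.5),(469,280.5)):
  p=cast(c,u,v,.021)[:2];print(u,v,"knob deeper by mm",(k-p)@n*1e3,"along",(k-p)@d*1e3)
print("knob",k,"clip est",.5566,-.3516)
b=imaging.read_camera("top");ct=imaging.calibration("top")
# cups via top: bright rims, compare to start
a0=cv2.imread("pics/top0.png");print("tray diff",cv2.absdiff(a0[165:192,312:388],b[165:192,312:388]).mean())
print("outside", cv2.absdiff(a0[150:260,400:620],b[150:260,400:620]).mean(), cv2.absdiff(a0[150:230,140:215],b[150:230,140:215]).mean())
```

```text
457 262 knob deeper by mm 23.340687299452107 along -13.500557592650122
456 286 knob deeper by mm 19.690648685180296 along 18.15277666051509
470 268.5 knob deeper by mm 7.2925011097956025 along -5.12549933769294
469 280.5 knob deeper by mm 5.818603259408686 along 10.719628797773165
knob [ 0.55609589 -0.34698288] clip est 0.5566 -0.3516
tray diff 1.5869070825211176
outside 3.1624793388429753 1.566111111111111
```

```bash
python3 -c "
from rig import job
print(job.job_done())"
```

```text
the job is handed in; nothing more can be done
None
```

The tray is closed and handed in at about 20 s: fork home on the post, stud snapped into the clip (measured home to within 1–2 mm), cups in place, bar released; I viewed 11 pictures, one over the limit of 10.

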